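# Open the flask reader with a screwdriver and hold the flask down in its sprung ring

## Task

Lever the reader's hinged cover up with the screwdriver blade through the slot under its front edge, swing it fully open, and lay the screwdriver back down on the worktop. Then set the round flask upright into the sprung ring inside the reader and press it gently down through most of the ring's spring travel (no hard shove against the stop), and finish while still pressing it down and holding it there. Leave the conical flask, the jar and the metal weight where they stand.

Things in the scene. Friction and masses are not known exactly. Their poses are not given: they have to be found in the camera images.
- reader: White box fixed to the worktop, 120 (x) x 130 (y) x 60 mm high to its rim, shut by a flat grey cover. Origin: centre of underside; -x is the front, facing the robot within 0.25 rad; z up. Under the cover a deck at z = 46 mm, walled by an 8 mm thick rim up to z = 60, with a central round opening 84 mm wide down to z = 14, in which the sprung ring stands.
- slot (a point): Centre of the mouth of the pry slot, on the reader's front face: a notch through the front rim 40 mm wide and 14 mm high, from the deck (z = 46 mm) to the shut cover's underside (z = 60). Axes as the reader. A blade pushed in along +x lies under the cover; 20 to 25 mm in from the face is right (the ring, top at z = 50 mm, begins 28 mm in).
- cover_hinge (a point): A point on the cover's hinge axis, at the middle of the reader's rear edge: 60 mm behind the reader's centre, 62 mm above the worktop. The axis runs along the reader's y.
- cover_edge (a point): Middle of the cover's front edge, on its underside; 120 mm from the hinge axis. It moves with the cover.
- cover (a joint): Cover angle in rad: 0 shut (flat), grows as its front edge swings up and over to the rear, 1.95 fully open against its stop. Grey plate 120 x 130 x 5 mm, 60 g. No latch; free hinge with slight friction: falls shut when let go before vertical (1.57), falls open beyond it.
- cradle_ring (a joint): How far the sprung ring is pressed down, in m: 0 at rest, 0.016 at the bottom stop. Spring upward: 3 N at rest, 12.6 N at the bottom, so it carries the flask without sinking.
- ring_center (a point): Centre of the sprung ring, on the reader's vertical centre line: a round steel wire ring, wire 8 mm thick, inner diameter 48 mm, outer 64 mm. This centre is 46 mm above the worktop at rest and sinks as the ring is pressed.
- round_flask: Loose closed white plastic flask with a ball body, 90 to 160 g, 112 mm high. Origin: centre of underside; z up its axis. Flat foot 36 mm wide; ball 66 mm wide, centred 28 mm up; neck 24 mm in diameter from 58 to 108 mm; lip 29 mm wide above that. Seated in the ring, the ball rests on the wire and the origin lies 3 to 4 mm below ring_center.
- flask_neck (a point): On the round flask's axis, 86 mm above its underside: where to grip the neck from above.
- screwdriver: Loose flat screwdriver lying on the worktop, 202 mm long, 90 g. Its length is its own y axis; the blade points to -y, handle to +y. Handle a round bar 25 mm thick, y = 6 to 101 mm; shaft 6 mm thick, y = -93 to 6 mm. Origin: under the axis, which lies 12 mm up its own z. The handle can roll.
- screwdriver_grip (a point): On the screwdriver's axis in the handle, 128 mm behind the tip: a good place to grip. Lies about 12 mm above the worktop. Same axes as the screwdriver.
- screwdriver_tip (a point): End of the blade, on the axis.
- conical_flask: Loose white plastic conical flask to leave alone, 68 mm wide at the foot, neck 24 mm, 102 mm high. Origin: centre of its underside. It stands beside the round flask; which of the two is left or right changes.
- sample_jar: Loose screw jar to leave alone, 64 mm wide, 71 mm high. Origin: centre of its underside.
- weight_500: Loose metal balance weight to leave alone, 38 mm wide, 58 mm high. Origin: centre of its underside.

How it is judged:
By the outcome, as a careful person would: the job done as asked, in the order asked, and still so for the second after the job is handed in, while the arm keeps its last pose, push and grip.
It also fails if it takes over 72 s, if anything falls off the work surface, if the arm or the gripper's body presses on something with over 40 N, if the wrist force passes 120 N, or if a joint passes its speed limit or range.

## Robot

A 7-joint arm with a two-finger parallel gripper is mounted at the origin on a cart in front of the work surface, level with it; the furniture and walls round the work are solid. World frame = base frame: x ahead of the robot, y to its left, z up, the work surface at z = 0. Lengths are in m, angles in rad, forces in N, time in s.
With the tool pointing down it reaches from about 0.425 to 0.925 m from the base axis. Payload 6.8 kg.
Tool frame: the origin (TCP) lies midway between the tips of the shut fingers; the grasp point (between the pads) lies 19 mm behind it; z points along the fingers, y is the direction in which the jaws open and shut (so a half turn about z gives the same grasp; the last joint's range is limited). The gripper opens to 85 mm and grips with 20 to 120 N. Pads are 22 mm wide; open, the fingers measure 114 mm over their backs; the gripper's body (76 mm by 85 mm) begins 54 mm behind the grasp point. The pads swing forward as they close: fully open they stand 13 mm farther back than shut.
Start: joints at [-1.395, 0.477, 0.022, 1.555, -0.011, 1.109, -0.083], TCP at [0.189, 0.648, 0.231] pointing down, gripper open.
Joint ranges: [-2.96, 2.96], [-0.34, 2.1], [-1.41, 1.46], [0.24, 2.44], [-1.37, 4.51], [0.17, 1.92], [-2.96, 2.96]. Speed limits (rad/s): [2.39, 2.39, 3.14, 3.14, 3.14, 3.14, 3.14].

## Interface

Orientations are given as a unit quaternion [w, x, y, z].
In Python, from station import bot, vision gives the robot as it stands.
- The arm moves only by the tool move_arm, never from a script. Its argument "increments" is text: rows parted by semicolons, each of 7 numbers parted by spaces: the opening, from 0 (shut) to 1 (fully open), then the shift along the world's x, y, z in mm, then the turn, a rotation vector about the world's x, y, z in rad. In form: grip x y z rx ry rz; .... A call has exactly 8 rows; each row shifts and turns the commanded pose from where the row before left it; what a row does not reach is not made up. A row lasts 1/8 s, in which the tool goes at most 62.5 mm and 10.7 degrees, less where a joint would pass 70% of its speed; a pose out of reach is approached as far as the arm can. A call with a gripper value outside its range is refused whole. The fingers move at their own pace and stop on an object; "newtons" is the grip in N (left out, the last holds). Time passes only in rows, so rows that do not move let the fingers close, or fill a call up. It gives the time, the measured TCP pose, the force and the opening at its end, in the units of the state.
- bot.get_obs(): the state, without advancing time (a new reading comes with each control period).
- vision.read_camera(name): name is "side" or "top"; returns (picture, depth): 420x560x3 uint8, red, green, blue; 420x560 float32, m along the optical axis (not along the pixel's ray), 0 where there is no reading.
- vision.calibration(name): a dict with "fx", "fy", "cx", "cy" (pixels), "R" (3x3) and "t" (3): a world point X has camera coordinates R X + t. Camera axes: x right, y down, z forward; pixel columns grow to the right and rows downward; lengths in m; the calibration is good to about 2 mm. A picture is of the moment at which its call begins. calibration takes no time and is no camera call.
- bot.hand_in(): hands the job in, once; it reports no verdict.
The state is a dict: "t": time; "q": joint angles; "joint_vel": joint speeds; "joint_torque": joint torques, N m; "eef_pos": TCP position; "tool_rot": TCP orientation; "contact_force": force on the tool from outside, world axes, zero at the start; "torque": the same for the moment, N m; "gripper_width": opening from 0.0 (shut) to 1.0 (fully open).
Only numpy, scipy, OpenCV 4.12 (cv2) and the standard library are available. Lean on these libraries where they do the work, as an engineer would, in place of code of your own. Each camera call takes 0.05 s, during which the arm holds its last target.

## Working session

There is one attempt and no reset: what is moved stays moved. The work goes in short steps, Python scripts to look and compute and a tool call to move; the robot and the scene stay as the last step left them, time stands still between calls to the robot, and variables do not carry over. Pictures are saved under pics/ and viewed, and the job is handed in when it is done.

Besides the shell and the picture viewer there is one more tool, called as a command line: name --argument value ..., lists and objects as JSON in quotes. move_arm: Moves the arm, as the interface text tells. Its arguments: {"type":"object","properties":{"increments":{"type":"string"},"newtons":{"type":"number"}},"required":["increments"]}

```bash
ls; mkdir -p pics
python3 - <<'E'
from station import bot, vision
import cv2,numpy as np
o=bot.get_obs()
for k,v in o.items(): print(k,np.round(v,4))
for n in("side","top"):
    p,d=vision.read_camera(n)
    cv2.imwrite(f"pics/{n}0.png",cv2.cvtColor(p,cv2.COLOR_RGB2BGR)); np.savez(f"{n}0.npz",p=p,d=d)
    c=vision.calibration(n); print(n,{k:np.round(v,3).tolist() for k,v in c.items()}, d.min(),d.max())
E
```

```text
pics
t 0.0
q [-1.3951  0.4778  0.0223  1.5565 -0.0115  1.1093 -0.0831]
joint_vel [ 0.0013  0.0015 -0.0013 -0.0009 -0.0012  0.0004  0.0001]
joint_torque [-1.00000e-04 -5.96451e+01  1.60840e+00 -2.81195e+01  1.26000e-02
  9.30000e-03 -0.00000e+00]
eef_pos [0.1888 0.6474 0.2303]
tool_rot [-1.000e-04  1.414e-01  9.900e-01 -9.000e-04]
contact_force [-0.061  -0.4518  0.4478]
torque [-0.0081 -0.0411 -0.0141]
gripper_width 0.9974
side {'fx': 419.418, 'fy': 419.418, 'cx': 277.088, 'cy': 208.166, 'R': [[0.99, -0.142, 0.025], [-0.044, -0.462, -0.886], [0.137, 0.875, -0.464]], 't': [-0.526, 0.138, 1.241]} 0.0 3.9998887
top {'fx': 500.211, 'fy': 500.211, 'cx': 276.489, 'cy': 207.457, 'R': [[0.105, -0.994, 0.008], [-0.777, -0.087, -0.623], [0.62, 0.059, -0.782]], 't': [-0.004, 0.493, 1.317]} 0.0 0.2443194
```

View pics/side0.png

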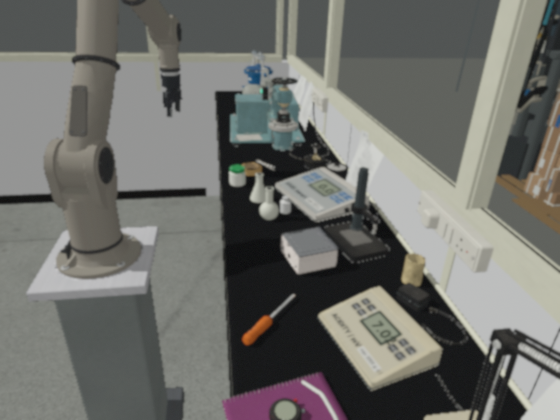

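View pics/top0.png

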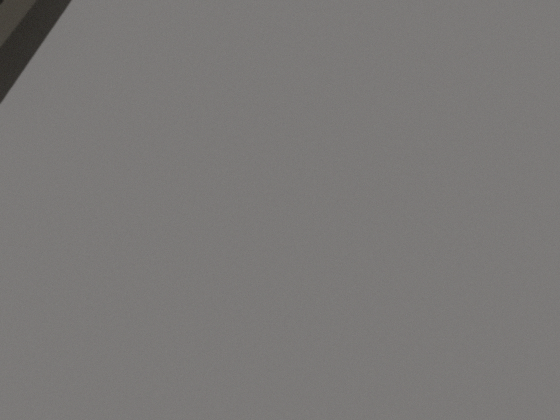

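```bash
cat > h.py <<'E'
from station import bot, vision
import cv2,numpy as np
from scipy.spatial.transform import Rotation as Rn
def cam(n): 
    c=vision.calibration(n); return c,np.array(c["R"]),np.array(c["t"])
def ray(n,u,v):
    c,R,t=cam(n); d=R.T@np.array([(u-c["cx"])/c["fx"],(v-c["cy"])/c["fy"],1.]); return -R.T@t,d
def onz(n,u,v,z):
    o,d=ray(n,u,v); return o+d*(z-o[2])/d[2]
def proj(n,X):
    c,R,t=cam(n); q=R@np.array(X)+t; return np.array([c["fx"]*q[0]/q[2]+c["cx"],c["fy"]*q[1]/q[2]+c["cy"]])
def tri(n1,p1,n2,p2):
    o1,d1=ray(n1,*p1);o2,d2=ray(n2,*p2)
    s=np.linalg.lstsq(np.stack([d1,-d2],1),o2-o1,rcond=None)[0]
    a,b=o1+s[0]*d1,o2+s[1]*d2; return (a+b)/2,np.linalg.norm(a-b)
def cloud(n,d):
    c,R,t=cam(n); v,u=np.mgrid[:420,:560]; P=np.stack([(u-c["cx"])/c["fx"]*d,(v-c["cy"])/c["fy"]*d,d],-1); return (P-t)@R
def crop(p,x0,y0,x1,y1,s,f):
    cv2.imwrite(f,cv2.resize(cv2.cvtColor(p[y0:y1,x0:x1],cv2.COLOR_RGB2BGR),None,fx=s,fy=s,interpolation=cv2.INTER_CUBIC))
def state():
    o=bot.get_obs(); print("t",round(float(o["t"]),2),"p",np.round(o["eef_pos"],4),"q",np.round(o["tool_rot"],3),"F",np.round(o["contact_force"],1),"T",np.round(o["torque"],2),"g",round(float(o["gripper_width"]),3)); print("j",np.round(o["q"],3)); return o
E
python3 - <<'E'
from h import *
z=np.load("side0.npz");p,d=z["p"],z["d"]
crop(p,220,140,420,360,2.7,"pics/s0c.png")
P=cloud("side",d)
for u,v in [(282,232),(310,242),(337,238),(308,268),(336,262),(256,327),(285,305),(269,210),(258,192),(238,176),(286,206),(250,260)]: print(u,v,np.round(P[v,u],3),d[v,u])
E
```

```text
282 232 [0.558 0.07  0.003] 1.3777901
310 242 [ 0.612 -0.098  0.067] 1.2084302
337 238 [ 0.716 -0.024  0.028] 1.3058238
308 268 [ 0.596 -0.158  0.02 ] 1.1755702
336 262 [ 0.681 -0.142  0.022] 1.2004743
256 327 [ 0.428 -0.375  0.023] 0.9612214
285 305 [ 0.509 -0.295  0.012] 1.0471474
269 210 [0.525 0.153 0.043] 1.4274546
258 192 [0.504 0.312 0.036] 1.5664327
238 176 [0.437 0.444 0.047] 1.6677179
286 206 [0.591 0.2   0.031] 1.4828814
250 260 [ 0.441 -0.071 -0.002] 1.2408702
```

View pics/s0c.png

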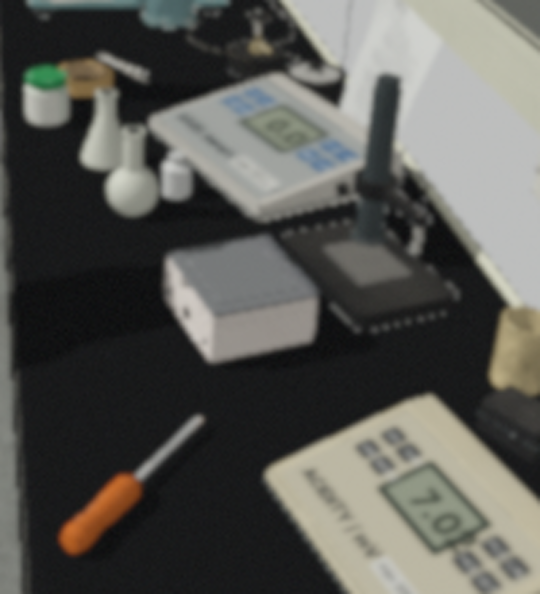

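move_arm --increments "1 50 -35 0 0 0 0; 1 50 -35 0 0 0 0; 1 50 -35 0 0 0 0; 1 50 -35 0 0 0 0; 1 30 -54 0 0 0 0; 1 30 -54 0 0 0 0; 1 30 -54 0 0 0 0; 1 30 -54 0 0 0 0" --newtons 60

```text
t: 1.1
eef_pos: [0.5096, 0.2901, 0.2311]
tool_rot: [-0.0, 0.141, 0.99, -0.0]
contact_force: [1.0, 0.6, 0.9]
gripper_width: 1.0
```

Run:
```python
from h import *
state()
p,d=vision.read_camera("top"); np.savez("top1.npz",p=p,d=d)
crop(p,0,0,560,420,1.4,"pics/t1.png")
```

```text
t 1.1 p [0.5096 0.2901 0.2311] q [-0.     0.141  0.99  -0.   ] F [1.  0.6 0.9] T [-0.01 -0.03 -0.02] g 1.0
j [-0.749  0.332  0.158  1.783 -0.06   1.032  0.718]
```

View pics/t1.png

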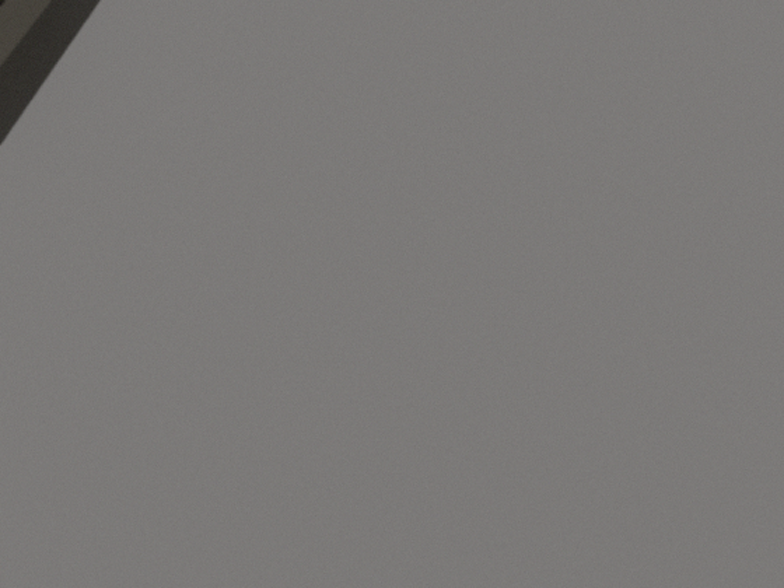

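Run:
```python
from h import *
ps=[];ds=[]
for i in range(5):
    p,d=vision.read_camera("side"); ps.append(p.astype(float)); ds.append(d)
z=np.load("side0.npz")
p=np.mean(ps,0); d=np.median(ds,0); np.savez("side1.npz",p=p.astype(np.uint8),d=d.astype(np.float32))
print("noise p",np.std(ps,0)[200:300,230:300].mean(),"d",np.std(ds,0)[230:300,235:270].mean())
P=cloud("side",d)
print("table z",np.median(P[250:300,235:270,2]),P[250:300,235:270,2].std())
# cover region: points
m=(abs(P[...,2]-.065)<.02)&(P[...,0]>.5)&(P[...,0]<.78)&(P[...,1]>-.25)&(P[...,1]<.1)
print(m.sum())
u8=p.astype(np.uint8)
crop(u8,270,215,350,280,9,"pics/reader.png")
crop(u8,235,285,305,350,9,"pics/sd.png")
crop(u8,225,155,305,225,9,"pics/fl.png")
```

```text
noise p 0.9247371497000242 d 0.013862971
table z -0.0003677044974246282 0.0007423553956871268
1355
```

View pics/reader.png

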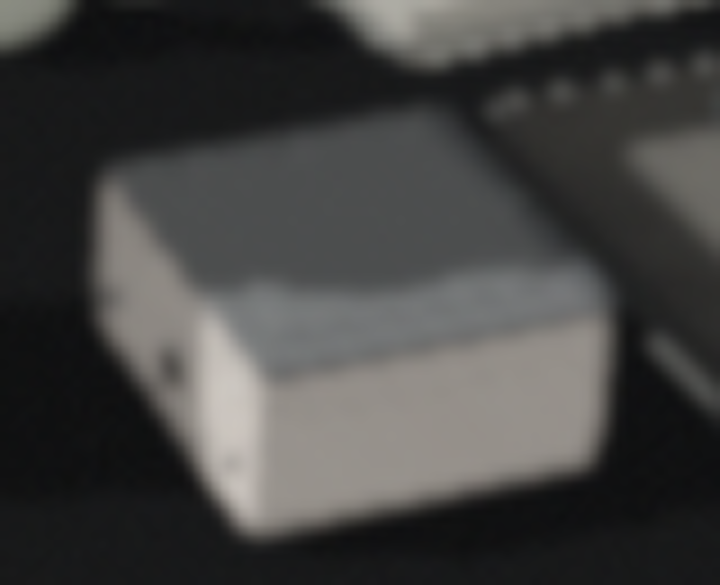

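View pics/sd.png

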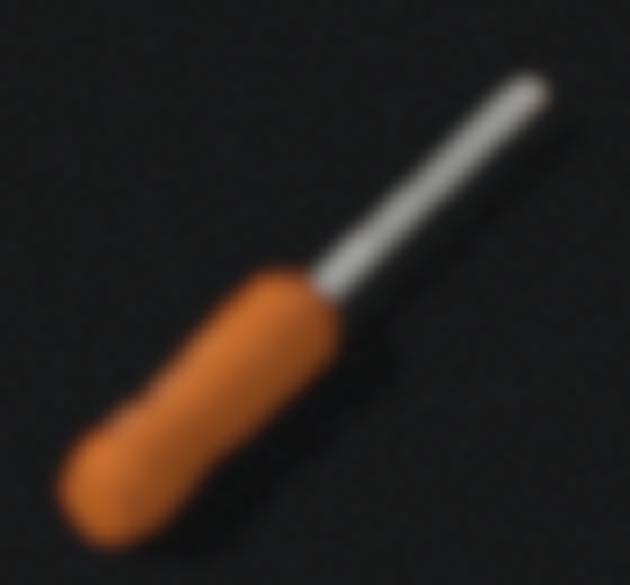

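View pics/fl.png

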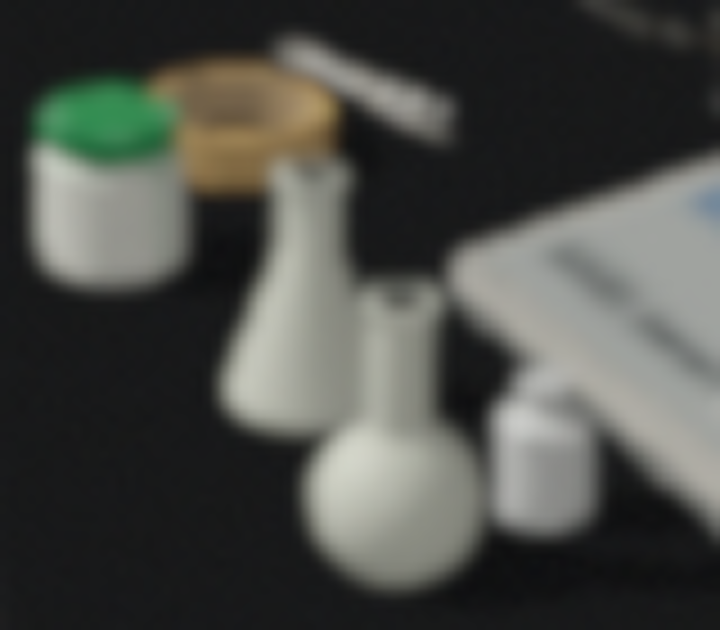

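Run:
```python
from h import *
z=np.load("side1.npz");p=z["p"].astype(float);d=z["d"]
g=p.mean(2)
def cross(prof,th,last=True):
    s=np.where((prof[:-1]>=th)&(prof[1:]<th))[0]
    if len(s)==0:return None
    i=s[-1] if last else s[0]; return i+(prof[i]-th)/(prof[i]-prof[i+1])
near=[];front=[]
for u in range(303,334):
    c=cross(g[255:285,u],80); 
    if c: near.append(onz("side",u,255+c,0)[:2])
for u in range(283,297):
    c=cross(g[238:280,u],75)
    if c: front.append(onz("side",u,238+c,0)[:2])
def fit(pts):
    pts=np.array(pts); l=cv2.fitLine(pts.astype(np.float32),cv2.DIST_HUBER,0,0.001,0.001).ravel(); n=np.array([-l[1],l[0]]); r=(pts-l[2:])@n
    print("dir",l[:2],"ang",np.arctan2(l[1],l[0]),"pt",l[2:],"res",r.std(),len(pts)); return l
a=fit(near);b=fit(front)
def isect(a,b):
    s=np.linalg.solve(np.stack([a[:2],-b[:2]],1),b[2:]-a[2:]); return a[2:]+s[0]*a[:2]
print("corner z0",isect(a,b))
# side face points from depth / top plane
P=cloud("side",d)
for nm,m in (("top",(abs(P[...,2]-.065)<.006)),):
    m=m&(P[...,0]>.5)&(P[...,0]<.75)&(P[...,1]>-.22)&(P[...,1]<.06)
    k=cv2.connectedComponents(m.astype(np.uint8))[1]
    m=k==k[242,310]; print(m.sum(),np.median(P[m],0))
    r=cv2.minAreaRect(P[m][:,:2].astype(np.float32)*1000); print(r)
# white/grey top edge of near face: chroma vs brightness, threshold
for u in (303,310,318,326,332): print(u,g[240:272,u].astype(int))
```

```text
dir [0.9756564  0.21930476] ang 0.22110184 pt [ 0.6301443  -0.14422609] res 0.00017781808331504212 31
dir [ 0.19140734 -0.9815107 ] ang -1.3782005 pt [ 0.5549584  -0.11428308] res 0.0005477345426435237 14
corner z0 [ 0.5637098  -0.15915902]
1100 [ 0.61081888 -0.09860966  0.06575265]
((612.4349365234375, -88.95951080322266), (123.99959564208984, 131.15438842773438), 13.145710945129395)
303 [ 78  77  77  77  78  78  85 100 114 120 119 116 114 117 117 113 116 129
 139 142 142 143 144 146 146 146 145 145 145 145 144 139]
310 [ 77  77  77  77  77  78  82  95 110 117 117 116 117 115 112 122 136 142
 143 142 142 143 144 145 145 145 145 145 145 143 134 108]
318 [ 77  77  77  78  79  86 100 112 115 115 118 118 114 116 129 139 142 142
 141 142 143 143 143 144 144 144 144 143 138 119  82  40]
326 [ 76  76  77  82  93 108 117 119 118 117 114 112 123 137 142 142 143 144
 144 144 145 144 144 144 144 143 140 123  89  48  23  18]
332 [ 42  48  57  68  85 103 114 119 118 114 115 126 138 142 142 143 144 144
 144 144 144 144 144 144 143 137 118  81  39  20  17  17]
```

Run:
```python
from h import *
z=np.load("side1.npz");p=z["p"].astype(float);d=z["d"]
g=p.mean(2)
def up(prof,th,k=0):
    s=np.where((prof[:-1]<th)&(prof[1:]>=th))[0]
    i=s[k]; return i+(th-prof[i])/(prof[i+1]-prof[i])
def fit(pts,nm):
    pts=np.array(pts)[:,:2]; l=cv2.fitLine(pts.astype(np.float32),cv2.DIST_HUBER,0,0.001,0.001).ravel(); n=np.array([-l[1],l[0]]); r=(pts-l[2:])@n
    print(nm,"ang",np.arctan2(l[1],l[0]),"pt",l[2:],"res",r.std(),len(pts)); return l
yaw=.22; ex=np.array([np.cos(yaw),np.sin(yaw)]); ey=np.array([-ex[1],ex[0]])
near6=fit([onz("side",u,250+up(g[250:272,u],128,-1),.060) for u in range(303,334)],"near60")
far=fit([onz("side",u,222+up(g[222:242,u],47),.065) for u in range(286,314)],"far65")
def pr(nm,l,off,e): print(nm, "coord along",l[2:]@e, "-> centre", l[2:]@e+off)
pr("near60",near6,.065,ey); pr("far65",far,-.065,ey)
near0=np.array([0,0,.6301,-.1442]); pr("near0",near0,.065,ey)
fr0=np.array([0,0,.55496,-.11428]); pr("front0",fr0,.06,ex)
# front face: rows; left boundary dark->white is far-left vertical; cover/front boundary rows
for v in range(236,262,3): print(v,g[v,278:306].astype(int))
# right (rear) edge of cover near corner rows
for v in range(230,266,4): print(v,g[v,318:346].astype(int))
```

```text
near60 ang 0.22047049 pt [ 0.626441 -0.150142] res 0.00043813401242598354 31
far65 ang 0.2337907 pt [ 0.5976433 -0.0208721] res 0.00037340479707439843 28
near60 coord along -0.2832311777092675 -> centre -0.21823117770926748
far65 coord along -0.15079250221785867 -> centre -0.21579250221785867
near0 coord along -0.27823089769672904 -> centre -0.21323089769672904
front0 coord along 0.5166447671548311 -> centre 0.5766447671548312
236 [ 24  30  56  89 107 103  89  80  78  77  78  77  77  78  78  77  77  77
  77  78  77  77  77  77  77  78  78  77]
239 [ 25  35  65 102 124 128 121 109  94  83  78  77  77  77  78  77  77  77
  77  77  78  77  77  77  78  77  77  77]
242 [ 26  36  67 103 126 133 134 131 124 112  97  85  79  77  77  77  77  78
  78  77  77  78  78  77  77  77  77  77]
245 [ 26  42  72 105 124 132 134 135 136 137 133 120 101  86  79  79  78  79
  80  82  85  84  83  82  79  78  78  78]
248 [ 20  30  54  81 102 118 130 135 136 137 138 138 135 132 128 125 119 115
 115 118 121 121 121 118 115 114 114 114]
251 [ 17  20  40  74 106 126 133 135 136 136 135 136 139 148 165 175 167 1
[... 688 characters left out ...]

 48 54 64 76]
242 [77 77 77 77 77 78 78 78 77 77 76 73 68 63 57 51 46 39 36 36 39 41 44 45
 46 47 47 48]
246 [100 106 112 114 114 114 115 117 117 115 112 111 112 114 114 112 106  96
  81  61  43  35  34  36  38  40  41  42]
250 [118 118 117 117 118 118 117 116 114 114 113 114 113 113 115 117 120 119
 109  85  51  27  24  29  33  35  36  37]
254 [129 134 135 136 137 139 141 141 142 142 142 142 142 142 142 143 143 140
 124  92  52  24  18  27  48  67  75  69]
258 [141 141 142 143 143 143 143 144 144 144 144 144 144 144 144 144 144 137
 115  76  36  18  17  16  16  17  19  31]
262 [143 143 143 143 143 143 143 144 144 144 144 144 144 144 144 144 141 128
 100  59  25  17  16  17  17  17  16  16]
```

Run:
```python
from h import *
yaw=.222; ex=np.array([np.cos(yaw),np.sin(yaw)]); ey=np.array([-ex[1],ex[0]])
for u,v in ((285.3,239),(287.5,242),(289.8,245)):
    print("front",[round(float(onz("side",u,v,z)[:2]@ex)+.06,4) for z in (.06,.0625,.065)])
for u,v in ((324.2,234),(327.9,238),(331.6,242)): print("rear",onz("side",u,v,.065)[:2]@ex-.06)
print("front0 z0 at bottom", [float(onz("side",u,v,0)[:2]@ex)+.06 for u,v in ((284,254.2),(287,257.5),(288.2,260.1))])
# front bottom near corner, z0 and slot projections
for cx in (.5766,.5800):
  C=ex*cx+ey*-.2165; print(cx,C)
  for nm,l in (("slotL",(-.06,.02,.06)),("slotR",(-.06,-.02,.06)),("slotLb",(-.06,.02,.046)),("slotRb",(-.06,-.02,.046)),("c000",(-.06,-.065,0)),("cNT",(-.06,-.065,.065)),("cFT",(-.06,.065,.065)),("cF0",(-.06,.065,0)),("cRT",(.06,-.065,.065)),("cRF",(.06,.065,.065)),("R0",(.06,-.065,0))):
    print(nm,np.round(proj("side",[*(C+ex*l[0]+ey*l[1]),l[2]]),1))
```

```text
front [0.5779, 0.5763, 0.5747]
front [0.5778, 0.5762, 0.5746]
front [0.578, 0.5764, 0.5748]
rear 0.5756319638734082
rear 0.5757675458814513
rear 0.5758989343238945
front0 z0 at bottom [0.5796786738694408, 0.581668375324979, 0.5799357276534491]
0.5766 [ 0.61011886 -0.08423053]
slotL [286.7 241.5]
slotR [292.  248.6]
slotLb [286.5 245.5]
slotRb [291.8 252.8]
c000 [297.3 274.9]
cNT [298.4 255.7]
cFT [281.1 232.4]
cF0 [280.5 250.6]
cRT [337.3 247.9]
cRF [317.3 226.1]
R0 [335.2 266.8]
0.58 [ 0.61343542 -0.08348191]
slotL [287.8 241.3]
slotR [293.1 248.4]
slotLb [287.6 245.3]
slotRb [292.9 252.5]
c000 [298.4 274.7]
cNT [299.5 255.4]
cFT [282.1 232.2]
cF0 [281.5 250.5]
cRT [338.3 247.7]
cRF [318.3 225.9]
R0 [336.3 266.6]
```

Run:
```python
from h import *
z=np.load("side1.npz");p=z["p"];g=p.astype(float)
sub=np.zeros(p.shape[:2],np.uint8); sub[285:350,235:305]=1
org=((g[...,0]>90)&(g[...,0]-g[...,2]>50)&(sub>0)).astype(np.uint8)
blade=((g.min(2)>65)&(sub>0)&(org==0)).astype(np.uint8)
for nm,m in (("org",org),("blade",blade)):
    n,k,st,ce=cv2.connectedComponentsWithStats(m); i=1+np.argmax(st[1:,4]); v,u=np.nonzero(k==i)
    W=np.array([onz("side",a,b,.012)[:2] for a,b in zip(u,v)])
    c=W.mean(0); d=cv2.fitLine(W.astype(np.float32),cv2.DIST_L2,0,.001,.001).ravel()[:2]; d=d*np.sign(d[0])
    s=(W-c)@d; w=(W-c)@np.array([-d[1],d[0]]); print(nm,c,d,np.degrees(np.arctan2(d[1],d[0])),"ext",s.min(),s.max(),w.min(),w.max(),"ends",c+d*s.min(),c+d*s.max())
```

```text
org [ 0.43041671 -0.37116658] [0.64500195 0.76418096] 49.83418 ext -0.051573415825631214 0.054622071363024445 -0.016412763549102975 0.015843442919045023 ends [ 0.39715176 -0.410578  ] [ 0.46564805 -0.32942543]
blade [ 0.50153143 -0.29572555] [0.6826575 0.7307385] 46.94834 ext -0.05069935760885187 0.05624250305527728 -0.006899954427054298 0.006686333767584979 ends [ 0.46692114 -0.33277352] [ 0.5399258  -0.25462698]
```

move_arm --increments "1 5 -55 0 0 0 -0.17; 1 5 -55 0 0 0 -0.17; 1 5 -55 0 0 0 -0.17; 1 5 -55 0 0 0 -0.17; 1 5 -55 0 0 0 -0.17; 1 5 -55 0 0 0 -0.17; 1 5 -55 0 0 0 -0.17; 1 5 -55 0 0 0 -0.17"

```text
t: 2.4
eef_pos: [0.5497, -0.1473, 0.2313]
tool_rot: [-0.0, 0.733, 0.68, 0.0]
contact_force: [1.7, 0.1, -0.6]
gripper_width: 1.003
```

move_arm --increments "1 -24 -50 -10 0 0 -0.17; 1 -24 -50 -20 0 0 -0.17; 1 -24 -50 -20 0 0 -0.17; 1 -25 -48 -30 0 0 -0.17; 1 0 -5 -50 0 0 0; 1 0 0 0 0 0 0; 1 0 0 0 0 0 0; 1 0 0 0 0 0 0"

```text
t: 3.4
eef_pos: [0.4539, -0.3506, 0.1031]
tool_rot: [0.001, 0.917, 0.399, 0.001]
contact_force: [-0.7, 0.5, -0.6]
gripper_width: 1.004
```

Run:
```python
from h import *
o=state(); print(Rn.from_quat(np.roll(o["tool_rot"],-1)).as_matrix().round(3))
```

```text
t 3.4 p [ 0.4539 -0.3506  0.1031] q [0.001 0.917 0.399 0.001] F [-0.7  0.5 -0.6] T [-0.01  0.04 -0.02] g 1.004
j [ 0.044  0.554  0.676  1.948 -0.478  0.801  0.237]
[[ 0.682  0.731  0.003]
 [ 0.731 -0.682 -0.001]
 [ 0.001  0.003 -1.   ]]
```

move_arm --increments "1 -4 -1 -40 0 0 0; 1 0 0 -35 0 0 0; 1 0 0 -16 0 0 0; 1 0 0 -8 0 0 0; 0 0 0 0 0 0 0; 0 0 0 0 0 0 0; 0 0 0 0 0 0 0; 0 0 0 0 0 0 0" --newtons 60

```text
t: 4.4
eef_pos: [0.4486, -0.3524, 0.0032]
tool_rot: [0.001, 0.918, 0.398, 0.001]
contact_force: [-0.8, 0.3, 5.7]
gripper_width: 0.267
```

move_arm --increments "0 0 0 0 0 0 0; 0 0 0 0 0 0 0; 0 0 0 0 0 0 0; 0 0 0 10 0 0 0; 0 0 0 20 0 0 0; 0 0 0 20 0 0 0; 0 0 0 0 0 0 0; 0 0 0 0 0 0 0"

```text
t: 5.4
eef_pos: [0.4481, -0.3516, 0.0524]
tool_rot: [-0.0, 0.917, 0.398, 0.0]
contact_force: [1.3, 0.5, -1.4]
gripper_width: 0.271
```

Run:
```python
from h import *
o=state()
p,d=vision.read_camera("side"); np.savez("side2.npz",p=p,d=d)
crop(p,225,220,345,350,4.6,"pics/s2.png")
```

```text
t 5.4 p [ 0.4481 -0.3516  0.0524] q [-0.     0.917  0.398  0.   ] F [ 1.3  0.5 -1.4] T [-0.    0.   -0.04] g 0.271
j [ 0.096  0.622  0.615  1.977 -0.543  0.71   0.295]
```

View pics/s2.png

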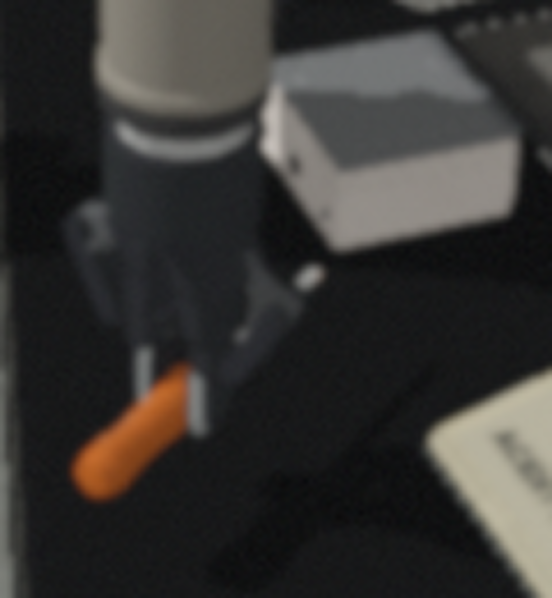

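Run:
```python
from h import *
for zz in (.055,.061,.067): 
    w=onz("side",294.8,278.2,zz); print(zz,w, w[:2]-[.4481,-.3516], np.linalg.norm(w[:2]-[.4481,-.3516]))
# expected level
d=np.array([.684,.729])
X=np.array([.4481,-.3516])+.128*d; print(X,proj("side",[*X,.061]))
X=np.array([.45,-.352])+.128*d; print(proj("side",[*X,.061]))
yaw=.222; ex=np.array([np.cos(yaw),np.sin(yaw)]); C=np.array([.6103,-.0842])
for s in (-.08,-.06,-.037): print(s,"tip",C+ex*s,"tcp",C+ex*(s-.128))
```

```text
0.055 [ 0.54079125 -0.24623225  0.055     ] [0.09269125 0.10536775] 0.14033542421134015
0.061 [ 0.53910282 -0.25401497  0.061     ] [0.09100282 0.09758503] 0.13343294891417495
0.067 [ 0.53741438 -0.26179768  0.067     ] [0.08931438 0.08980232] 0.12665510408040273
[ 0.535652 -0.258288] [293.76028554 279.31999071]
[294.5278062  279.36584658]
-0.08 tip [ 0.53226328 -0.10181448] tcp [ 0.40740452 -0.12999764]
-0.06 tip [ 0.55177246 -0.09741086] tcp [ 0.4269137  -0.12559402]
-0.037 tip [ 0.57420802 -0.0923467 ] tcp [ 0.44934926 -0.12052986]
```

move_arm --increments "0 -12 15 -2 0 0 -0.15; 0 -12 15 -2 0 0 -0.15; 0 -12 15 -2 0 0 -0.15; 0 -12 15 -2 0 0 -0.148; 0 2 40 0 0 0 0; 0 2 40 0 0 0 0; 0 2 41 0 0 0 0; 0 3 41 0 0 0 0"

```text
t: 6.45
eef_pos: [0.4086, -0.1287, 0.0439]
tool_rot: [0.0, 0.994, 0.11, -0.0]
contact_force: [0.7, -0.1, -0.8]
gripper_width: 0.267
```

move_arm --increments "0 0 0 0 0 0 0; 0 0 0 0 0 0 0; 0 0 0 0 0 0 0; 0 0 0 0 0 0 0; 0 0 0 0 0 0 0; 0 0 0 0 0 0 0; 0 0 0 0 0 0 0; 0 0 0 0 0 0 0"

```text
t: 7.45
eef_pos: [0.409, -0.13, 0.0443]
tool_rot: [0.0, 0.994, 0.11, 0.0]
contact_force: [1.1, -0.7, -1.1]
gripper_width: 0.269
```

Run:
```python
from h import *
o=state(); print(Rn.from_quat(np.roll(o["tool_rot"],-1)).as_matrix().round(3))
p,d=vision.read_camera("side"); np.savez("side3.npz",p=p,d=d)
crop(p,235,200,345,290,7,"pics/s3.png")
```

```text
t 7.45 p [ 0.409  -0.13    0.0443] q [0.    0.994 0.11  0.   ] F [ 1.1 -0.7 -1.1] T [ 0.02 -0.    0.03] g 0.269
j [-0.483  0.524  0.806  2.308 -0.725  0.577 -0.461]
[[ 0.976  0.218  0.   ]
 [ 0.218 -0.976 -0.   ]
 [ 0.     0.    -1.   ]]
```

View pics/s3.png

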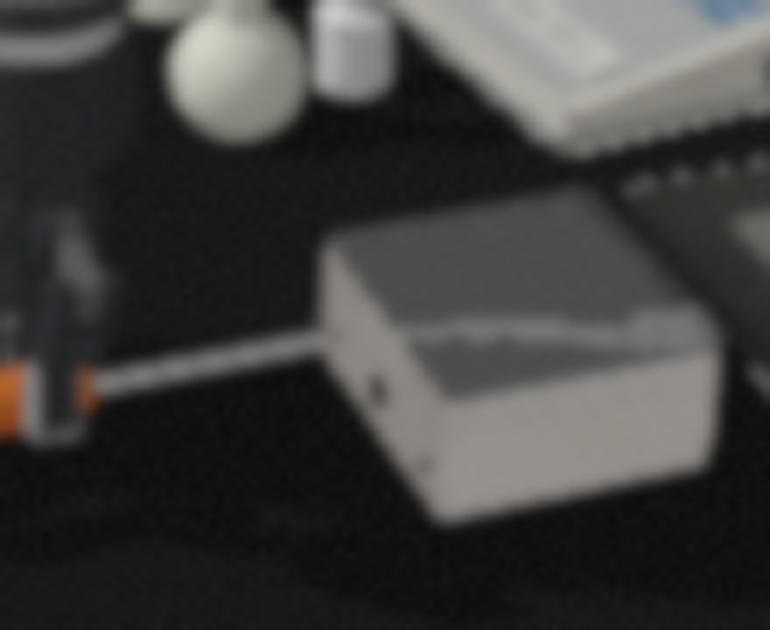

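Run:
```python
from h import *
d=np.array([.976,.218])
T=np.array([.409,-.13])
for L,zz in ((.03,.053),(.05,.053),(.09,.053),(.128,.053),(.132,.053)): 
    q=proj("side",[*(T+d*L),zz]); print(L,q,(q-[235,200])*7)
p=np.load("side3.npz")["p"]; crop(p,270,235,300,262,24,"pics/s3b.png")
```

```text
0.03 [250.68821279 254.4461456 ] [109.81748954 381.12301918]
0.05 [257.50560164 253.1626712 ] [157.5392115  372.13869839]
0.09 [270.91668605 250.63783598] [251.41680233 354.46485183]
0.128 [283.38828174 248.28987342] [338.7179722  338.02911391]
0.132 [284.68617594 248.04552561] [347.80323156 336.3186793 ]
```

View pics/s3b.png

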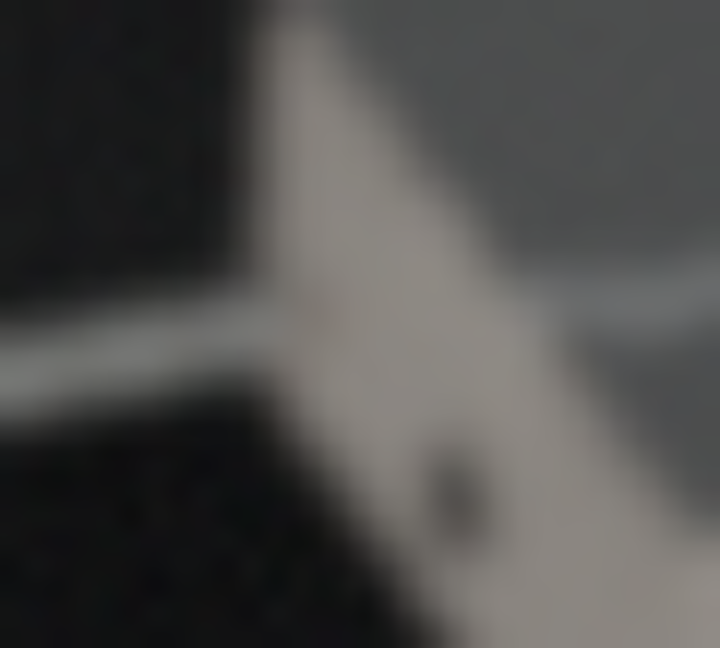

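move_arm --increments "0 5 1.1 0 0 0 0; 0 5 1.1 0 0 0 0; 0 5 1.1 0 0 0 0; 0 5 1.1 0 0 0 0; 0 5 1.1 0 0 0 0; 0 5 1.1 0 0 0 0; 0 5 1.1 0 0 0 0; 0 4 1 0 0 0 0"

```text
t: 8.5
eef_pos: [0.4484, -0.1212, 0.0443]
tool_rot: [0.0, 0.994, 0.11, 0.0]
contact_force: [-0.4, 0.3, -0.8]
gripper_width: 0.268
```

Run:
```python
from h import *
o=state()
p,d=vision.read_camera("side"); np.savez("side4.npz",p=p,d=d)
crop(p,235,200,345,290,7,"pics/s4.png")
```

```text
t 8.5 p [ 0.4484 -0.1212  0.0443] q [0.    0.994 0.11  0.   ] F [-0.4  0.3 -0.8] T [ 0.05 -0.05  0.04] g 0.268
j [-0.499  0.571  0.802  2.23  -0.728  0.623 -0.507]
```

View pics/s4.png

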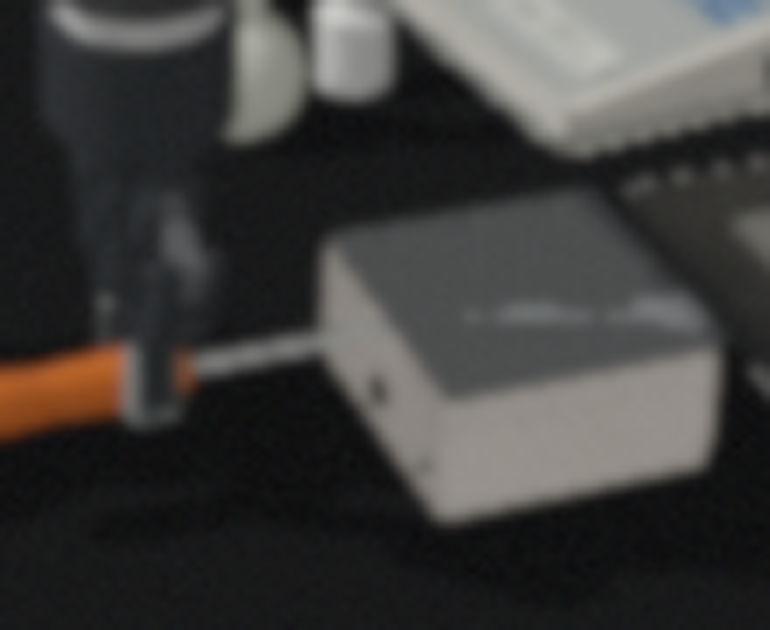

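move_arm --increments "0 0.5 0 12 0 0 0; 0 1.5 0.4 11 0 0 0; 0 3 0.6 10 0 0 0; 0 3 0.7 9 0 0 0; 0 4.4 1 9 0 0 0; 0 4.4 1 8 0 0 0; 0 6 1.3 8 0 0 0; 0 6 1.3 7 0 0 0"

```text
t: 9.55
eef_pos: [0.4773, -0.1148, 0.1188]
tool_rot: [0.0, 0.994, 0.11, 0.0]
contact_force: [0.3, 0.6, -1.0]
gripper_width: 0.269
```

Run:
```python
from h import *
o=state()
p,d=vision.read_camera("side"); np.savez("side5.npz",p=p,d=d)
crop(p,235,180,345,290,6,"pics/s5.png")
```

```text
t 9.55 p [ 0.4773 -0.1148  0.1188] q [0.    0.994 0.11  0.   ] F [ 0.3  0.6 -1. ] T [-0.03  0.05 -0.03] g 0.269
j [-0.639  0.495  0.965  2.134 -0.578  0.797 -0.659]
```

View pics/s5.png

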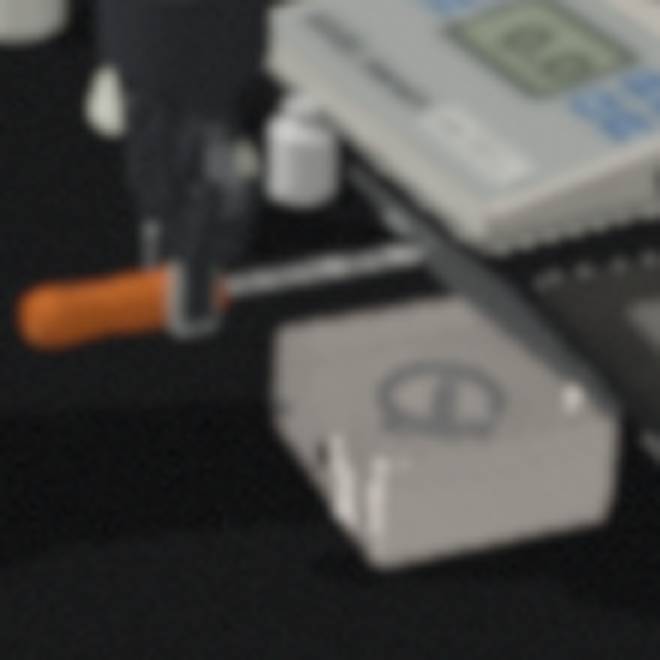

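move_arm --increments "0 8 1.8 6 0 0 0; 0 8 1.8 6 0 0 0; 0 8 1.9 4 0 0 0; 0 8 1.9 4 0 0 0; 0 9 2 3 0 0 0; 0 9 2 3 0 0 0; 0 9 2 1 0 0 0; 0 9 2 0 0 0 0"

```text
t: 10.6
eef_pos: [0.5455, -0.0994, 0.1453]
tool_rot: [0.0, 0.994, 0.11, 0.0]
contact_force: [-0.5, -0.5, 0.0]
gripper_width: 0.265
```

move_arm --increments "0 8 1.8 -1 0 0 0; 0 8 1.8 -1 0 0 0; 0 8 1.8 -2 0 0 0; 0 5 1 0 0 0 0; 0 0 0 0 0 0 0; 0 0 0 0 0 0 0; 0 0 0 0 0 0 0; 0 0 0 0 0 0 0"

```text
t: 11.6
eef_pos: [0.5737, -0.0932, 0.1414]
tool_rot: [-0.0, 0.994, 0.11, 0.0]
contact_force: [-0.2, 1.1, -0.2]
gripper_width: 0.27
```

Run:
```python
from h import *
o=state()
p,d=vision.read_camera("side"); np.savez("side6.npz",p=p,d=d)
crop(p,235,180,345,290,6,"pics/s6.png")
```

```text
t 11.6 p [ 0.5737 -0.0932  0.1414] q [-0.     0.994  0.11   0.   ] F [-0.2  1.1 -0.2] T [-0.01  0.    0.04] g 0.27
j [-0.616  0.601  0.935  1.911 -0.601  0.937 -0.742]
```

View pics/s6.png

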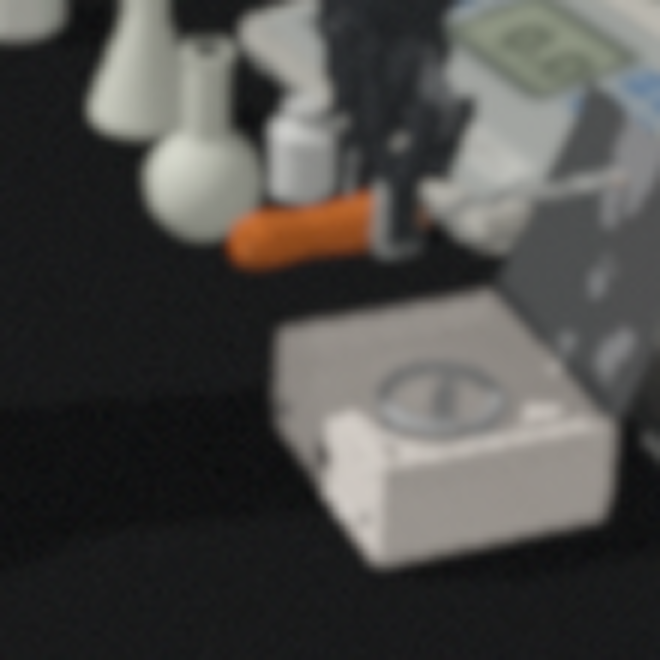

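move_arm --increments "0 -25 -5 0 0 0 0; 0 -25 -5 0 0 0 0; 0 -25 -6 0 0 0 0; 0 -24 -10 0 0 0 0; 0 -3 -32 0 0 0 0; 0 -1 -35 0 0 0 0; 0 0 -34 -10 0 0 0; 0 0 -30 -20 0 0 0"

```text
t: 12.65
eef_pos: [0.4715, -0.2517, 0.1117]
tool_rot: [0.0, 0.994, 0.11, 0.001]
contact_force: [0.1, 0.5, -0.7]
gripper_width: 0.272
```

move_arm --increments "0 0 0 -35 0 0 0; 0 0 0 -30 0 0 0; 0 0 0 -20 0 0 0; 0 0 0 -12 0 0 0; 0 0 0 0 0 0 0; 0 0 0 0 0 0 0; 0 0 0 0 0 0 0; 0 0 0 0 0 0 0"

```text
t: 13.65
eef_pos: [0.4712, -0.2502, 0.0148]
tool_rot: [0.0, 0.994, 0.11, 0.0]
contact_force: [-0.7, -0.6, -1.3]
gripper_width: 0.268
```

Run:
```python
from h import *
o=state()
p,d=vision.read_camera("side"); np.savez("side7.npz",p=p,d=d)
crop(p,230,140,350,330,3.1,"pics/s7.png")
```

```text
t 13.65 p [ 0.4712 -0.2502  0.0148] q [0.    0.994 0.11  0.   ] F [-0.7 -0.6 -1.3] T [-0.02  0.   -0.01] g 0.268
j [-0.172  0.694  0.722  2.079 -0.77   0.654 -0.272]
```

View pics/s7.png

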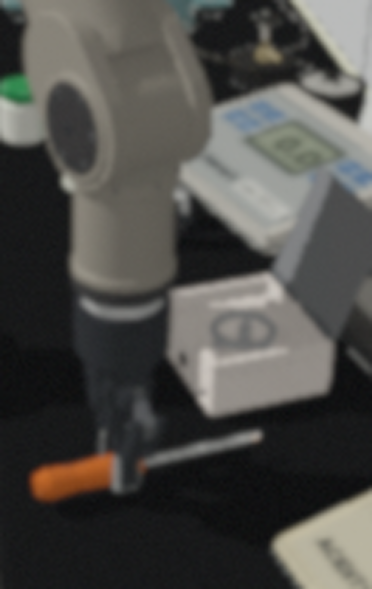

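move_arm --increments "0 0 0 -5 0 0 0; 0 0 0 -4 0 0 0; 0 0 0 -2 0 0 0; 0 0 0 0 0 0 0; 0.5 0 0 0 0 0 0; 0.7 0 0 0 0 0 0; 0.7 0 0 0 0 0 0; 0.7 0 0 0 0 0 0"

```text
t: 14.7
eef_pos: [0.4708, -0.2502, 0.0033]
tool_rot: [0.0, 0.994, 0.11, 0.0]
contact_force: [0.3, -0.1, -0.2]
gripper_width: 0.698
```

move_arm --increments "0.8 0 0 0 0 0 0; 0.8 0 0 15 0 0 0; 0.8 0 0 25 0 0 0; 0.8 0 0 40 0 0 0; 0.8 0 0 50 0 0 0; 0.8 0 0 50 0 0 0; 0.8 0 0 40 0 0 0; 0.8 0 0 0 0 0 0"

```text
t: 15.7
eef_pos: [0.4721, -0.2514, 0.2267]
tool_rot: [0.001, 0.994, 0.109, 0.003]
contact_force: [-0.1, -0.7, -0.8]
gripper_width: 0.799
```

Run:
```python
from h import *
o=state()
p,d=vision.read_camera("side"); np.savez("side8.npz",p=p,d=d)
crop(p,230,140,350,330,3.1,"pics/s8.png")
```

```text
t 15.7 p [ 0.4721 -0.2514  0.2267] q [0.001 0.994 0.109 0.003] F [-0.1 -0.7 -0.8] T [-0.01  0.   -0.03] g 0.799
j [-0.459  0.409  1.081  1.947 -0.425  1.03  -0.539]
```

View pics/s8.png

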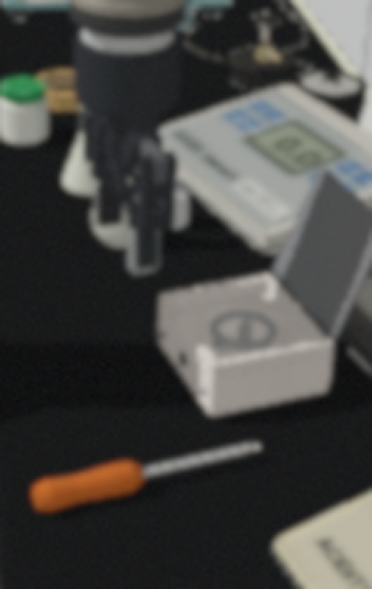

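Run:
```python
from h import *
print("ball",onz("side",268.9,210.9,.028),"lip",onz("side",269.4,188,.111))
print("con lip",onz("side",259.7,173.3,.101),"con foot",)
z=np.load("side1.npz");g=z["p"].astype(float).mean(2)
# ball rows: horizontal extent midpoints by threshold
for v in range(188,222,2):
    r=g[v,250:300]; th=75; c=269-250
    L=c
    while r[L]>=th:L-=1
    R=c
    while r[R]>=th:R+=1
    l=250+L+(th-r[L])/(r[L+1]-r[L]); rr=250+R-(th-r[R])/(r[R-1]-r[R]); print(v,round(l,2),round(rr,2),round((l+rr)/2,2),round(rr-l,2))
col=g[195:226,269]; print(col.astype(int))
print("weight",onz("side",225+545/9,155+400/9,.05),"jar",onz("side",225+105/9,155+115/9,.071))
p=np.load("side8.npz")["p"]; crop(p,275,190,355,280,7,"pics/s8b.png"); crop(p,230,155,310,235,7,"pics/s8c.png")
yaw=.222; ex=np.array([np.cos(yaw),np.sin(yaw)]);C=np.array([.6103,-.0842]); ey=np.array([-ex[1],ex[0]])
q=proj("side",[*C,.05]); print("ring pred",q,(q-[275,190])*7)
H=C+.06*ex
for th in (1.57,1.75,1.95):
  for s in (-.065,.065):
    X=H-ex*.12*np.cos(th)+ey*s; q=proj("side",[*X,.062+.12*np.sin(th)]); print(th,s,(q-[275,190])*7)
for s in (-.065,.065):
  q=proj("side",[*(H+ey*s),.062]);print("h",(q-[275,190])*7)
```

```text
ball [0.5273944  0.17437651 0.028     ] lip [0.52896867 0.18374486 0.111     ]
con lip [0.51225735 0.33692627 0.101     ] con footTraceback (most recent call last):
  File "<stdin>", line 11, in <module>
IndexError: index 50 is out of bounds for axis 0 with size 50
```

Run:
```python
from h import *
z=np.load("side1.npz");g=z["p"].astype(float).mean(2)
for v in range(187,222,2):
    r=g[v]; th=75; L=R=269
    while r[L]>=th and L>240:L-=1
    while r[R]>=th and R<300:R+=1
    l=L+(th-r[L])/(r[L+1]-r[L]); rr=R-(th-r[R])/(r[R-1]-r[R]); print(v,round(l,2),round(rr,2),round((l+rr)/2,2),round(rr-l,2))
print(g[183:225,269].astype(int))
print("con foot",onz("side",257,198,0.0),"weight",onz("side",225+545/9,155+400/9,.05),"jar",onz("side",225+105/9,155+115/9,.071))
p=np.load("side8.npz")["p"]; crop(p,275,190,355,280,7,"pics/s8b.png"); crop(p,230,155,310,235,7,"pics/s8c.png")
yaw=.222; ex=np.array([np.cos(yaw),np.sin(yaw)]);C=np.array([.6103,-.0842]); ey=np.array([-ex[1],ex[0]])
q=proj("side",[*C,.05]); print("ring pred",q,(q-[275,190])*7)
H=C+.06*ex
for th in (1.57,1.75,1.95):
  for s in (-.065,.065):
    X=H-ex*.12*np.cos(th)+ey*s; q=proj("side",[*X,.062+.12*np.sin(th)]); print(th,s,(q-[275,190])*7)
for s in (-.065,.065):
  q=proj("side",[*(H+ey*s),.062]);print("h",(q-[275,190])*7)
```

```text
187 252.18 214.33 233.26 -37.85
189 251.45 274.29 262.87 22.84
191 250.56 273.23 261.9 22.66
193 249.74 272.97 261.36 23.23
195 249.12 272.86 260.99 23.74
197 248.62 272.83 260.73 24.21
199 248.83 272.82 260.82 23.99
201 250.23 273.37 261.8 23.14
203 256.08 275.62 265.85 19.54
205 259.03 277.54 268.28 18.51
207 258.19 290.85 274.52 32.66
209 257.91 290.78 274.35 32.88
211 258.11 290.45 274.28 32.34
213 258.59 278.19 268.39 19.59
215 259.59 277.16 268.38 17.57
217 261.54 275.61 268.57 14.06
219 264.67 272.36 268.51 7.69
221 254.0 239.0 246.5 -15.0
[ 25  29  50  77  90  96 122 143 144 142 143 143 142 142 142 141 141 141
 141 144 156 171 179 180 176 173 168 163 157 151 144 140 137 134 131 123
 103  68  35  25  25  25]
con foot [0.50224384 0.33497593 0.        ] weight [0.59145203 0.21343795 0.05      ] jar [0.43401213 0.47149036 0.071     ]
ring pred [308.15870206 244.31761904] [232.11091442 380.2233333 ]
1.57 -0.065 [463.88984587 150.3865771 ]
1.57 0.065 [315.3498621   12.58358929]
1.75 -0.065 [512.2836252  146.59027992]
1.75 0.065 [360.53415231   9.98652904]
1.95 -0.065 [562.13081625 152.80824654]
1.95 0.065 [407.41813236  16.82483656]
h [435.71423148 411.73378   ]
h [295.88517887 258.26104437]
```

View pics/s8b.png

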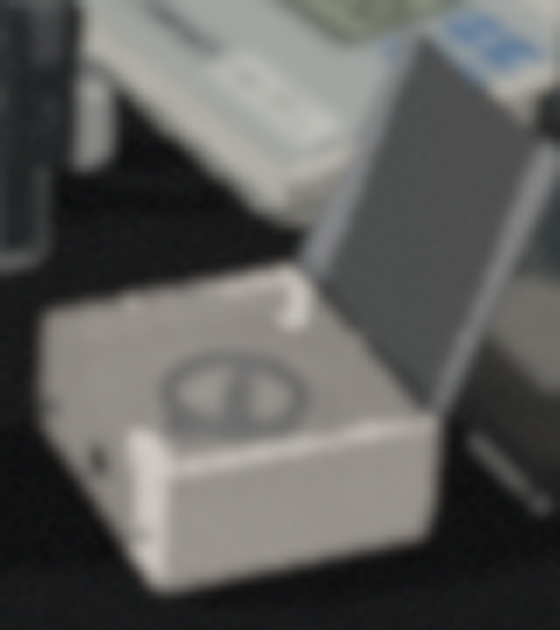

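View pics/s8c.png

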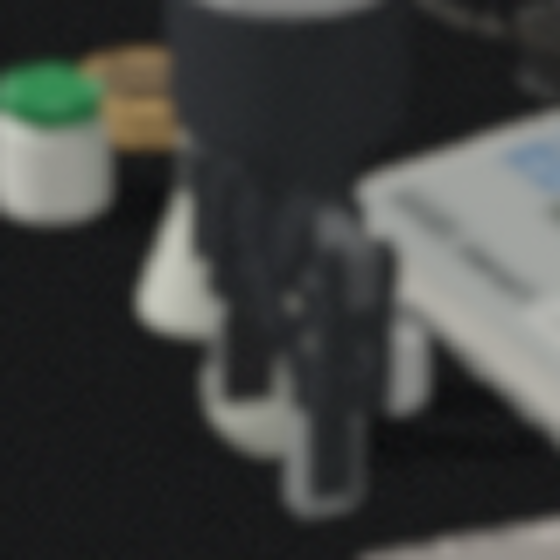

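Run:
```python
from h import *
for nm,(u,v,z) in {"ball":(268.4,210.1,.028),"liptop":(269.5,188.0,.112)}.items(): print(nm,onz("side",u,v,z))
for X in ((.5265,.1785),(.527,.181),(.5265,.176)):
  print(X,[np.round(proj("side",[*X,z]),2) for z in (0,.028,.08,.112)])
p=np.load("side8.npz")["p"].astype(float);g=p.mean(2)
print(np.round(g[236:256,294:324]).astype(int))
```

```text
ball [0.52640379 0.18041608 0.028     ]
liptop [0.52901836 0.18157997 0.112     ]
(0.5265, 0.1785) [array([268.37, 217.41]), array([268.5 , 210.36]), array([268.73, 196.91]), array([268.88, 188.41])]
(0.527, 0.181) [array([268.43, 217.06]), array([268.55, 210.01]), array([268.78, 196.59]), array([268.93, 188.09])]
(0.5265, 0.176) [array([268.46, 217.76]), array([268.59, 210.69]), array([268.82, 197.23]), array([268.97, 188.72])]
[[144 144 143 141 141 142 142 141 140 139 139 138 138 137 137 136 136 136
  136 139 148 161 171 170 159 143 135 133 128 115]
 [142 142 141 139 139 139 140 140 139 139 138 138 138 138 137 137 136 136
  137 136 139 145 149 148 142 136 134 134 132 127]
 [141 141 140 140 139 140 140 141 140 140 139 139 138 138 137 137 137 136
  137 137 137 137 138 137 135 134 134 134 134 133]
 [140 140 140 141 141 141 141 142 140 138 136 135 134 133 133 133 133 134
  135 135 136 136 136 135 135 134 134 134 134 134]
 [140 140 141 142 142 142 139 136 133 129 125 124 123 123 122 122 124 125
  126 129 132 134 136 137 136 136 135 135 135 134]
 [140 141 142 142 141 137 131 124 121 118 
[... 1133 characters left out ...]
113 111 109 109 110 114
  117 116 114 112 113 120 129 135 135 135 137 141]
 [168 171 163 150 132 120 114 114 115 117 117 116 114 113 112 111 112 113
  115 116 116 118 125 134 142 145 145 145 148 154]
 [187 191 184 169 149 134 126 123 124 125 126 125 122 121 121 121 124 128
  132 135 137 142 151 159 163 163 163 162 162 165]
 [192 200 197 186 168 149 138 133 134 136 138 139 140 140 141 144 149 155
  161 163 164 167 172 176 176 173 170 167 164 163]
 [190 200 201 195 182 163 149 146 148 150 153 157 161 165 166 168 172 176
  178 177 174 173 174 172 169 164 159 156 155 152]
 [186 196 200 199 190 176 163 163 168 169 170 174 177 179 178 176 176 175
  173 169 164 160 159 157 153 149 147 145 145 144]]
```

move_arm --increments "0.8 5 50 0 0 0 0; 0.8 7 55 0 0 0 0; 0.8 7 55 0 0 0 0; 0.8 7 55 0 0 0 0; 0.8 7 55 0 0 0 0; 0.8 7 55 0 0 0 0; 0.8 7 55 0 0 0 0; 0.8 8 52 0 0 0 0" --newtons 40

```text
t: 16.75
eef_pos: [0.5248, 0.1836, 0.2222]
tool_rot: [0.0, 0.994, 0.11, -0.001]
contact_force: [1.4, -0.3, 0.7]
gripper_width: 0.804
```

move_arm --increments "0.8 0 0 -20 0 0 0; 0.8 0 0 -20 0 0 0; 0.8 0 0 -20 0 0 0; 0.8 0 0 -10 0 0 0; 0.8 0 0 0 0 0 0; 0.8 0 0 0 0 0 0; 0.8 0 0 0 0 0 0; 0.8 0 0 0 0 0 0"

```text
t: 17.75
eef_pos: [0.526, 0.182, 0.1537]
tool_rot: [-0.0, 0.994, 0.11, 0.0]
contact_force: [-0.6, 0.9, 0.2]
gripper_width: 0.802
```

Run:
```python
from h import *
o=state(); print(Rn.from_quat(np.roll(o["tool_rot"],-1)).as_matrix().round(3))
p,d=vision.read_camera("side"); np.savez("side9.npz",p=p,d=d)
crop(p,225,130,325,230,6,"pics/s9.png")
```

```text
t 17.75 p [0.526  0.182  0.1537] q [-0.     0.994  0.11   0.   ] F [-0.6  0.9  0.2] T [ 0.03  0.04 -0.04] g 0.802
j [-1.177  0.566  1.004  1.962 -0.594  0.942 -1.226]
[[ 0.976  0.218  0.001]
 [ 0.218 -0.976  0.001]
 [ 0.001 -0.    -1.   ]]
```

View pics/s9.png

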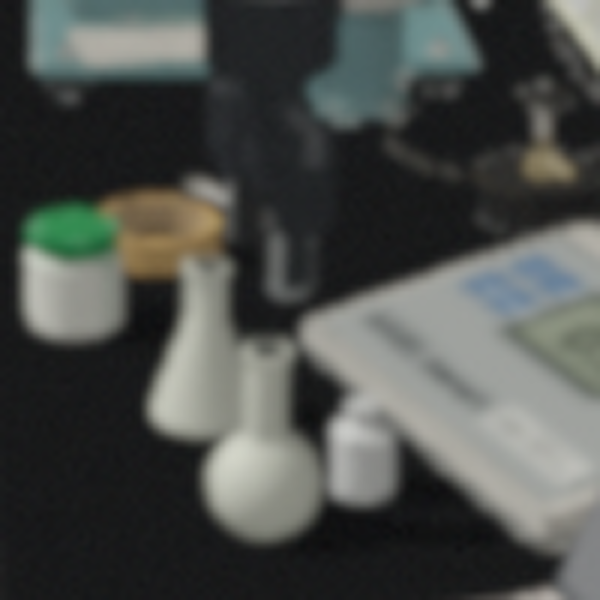

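Run:
```python
from h import *
j=np.array([.218,-.976])
for s in (.034,.04,.045):
  for z in (.154,.162): print(s,z,proj("side",[*(np.array([.526,.182])+s*j),z]))
print(proj("side",[.526,.182,.11]))
```

```text
0.034 0.154 [272.30630176 180.50912555]
0.034 0.162 [272.3541095  178.26468715]
0.04 0.154 [272.94100277 181.22122441]
0.04 0.162 [272.99070929 178.97058835]
0.045 0.154 [273.47343536 181.81858385]
0.045 0.162 [273.52474433 179.56275941]
[268.5913859  188.51709715]
```

move_arm --increments "0.8 1 -1 -25 0 0 0; 0.8 0 0 -25 0 0 0; 0.8 0 0 -20 0 0 0; 0.8 0 0 -12 0 0 0; 0.8 0 0 -4 0 0 0; 0.5 0 0 0 0 0 0; 0.2 0 0 0 0 0 0; 0 0 0 0 0 0 0" --newtons 40

```text
t: 18.8
eef_pos: [0.5273, 0.1809, 0.068]
tool_rot: [-0.0, 0.994, 0.11, 0.001]
contact_force: [-0.5, -0.2, 3.8]
gripper_width: 0.284
```

move_arm --increments "0 0 0 0 0 0 0; 0 0 0 0 0 0 0; 0 0 0 0 0 0 0; 0 0 0 0 0 0 0; 0 0 0 10 0 0 0; 0 0 0 20 0 0 0; 0 0 0 30 0 0 0; 0 0 0 0 0 0 0"

```text
t: 19.8
eef_pos: [0.5284, 0.1811, 0.13]
tool_rot: [-0.001, 0.994, 0.11, 0.002]
contact_force: [-0.1, 0.6, -1.0]
gripper_width: 0.278
```

Run:
```python
from h import *
o=state(); 
p,d=vision.read_camera("side"); np.savez("side10.npz",p=p,d=d)
crop(p,225,130,325,230,6,"pics/s10.png")
```

```text
t 19.8 p [0.5284 0.1811 0.13  ] q [-0.001  0.994  0.11   0.002] F [-0.1  0.6 -1. ] T [ 0.01 -0.01 -0.02] g 0.278
j [-1.145  0.596  0.966  1.977 -0.632  0.898 -1.196]
```

View pics/s10.png

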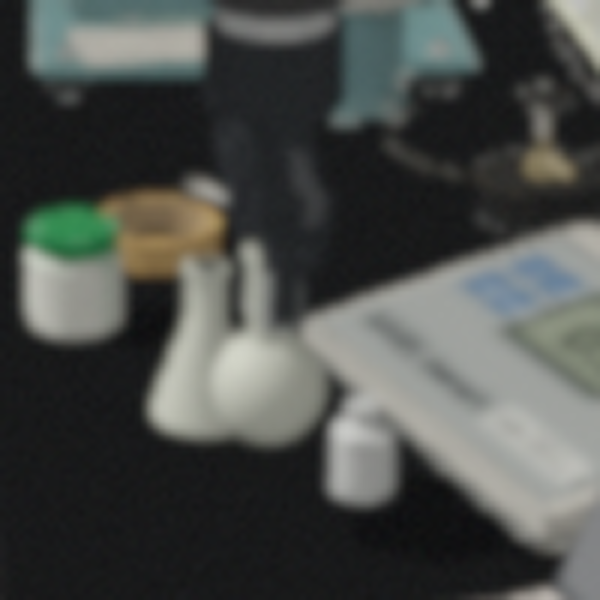

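Run:
```python
from h import *
g=np.load("side10.npz")["p"].astype(float).mean(2)
for v in range(188,204,2): print(v,np.round(g[v,255:285]).astype(int))
print(g[195:210,270].astype(int))
for u,v in ((269.8,194.4),(269.8,194.9)): print(onz("side",u,v,.0895))
print(proj("side",[.5284,.1811,.0895]))
```

```text
188 [185 183 174 163 153 151 165 185 199 205 205 201 196 188 181 174 167 157
 145 135 130 133 142 154 162 164 164 164 162 161]
190 [187 179 171 162 158 169 187 201 205 205 203 199 194 188 182 176 169 161
 152 142 135 130 127 126 134 147 159 165 166 164]
192 [185 177 169 161 164 179 193 199 199 197 194 190 185 180 175 168 161 154
 146 140 135 132 126 116 100 100 122 145 159 164]
194 [181 174 167 161 163 175 187 190 189 187 183 179 175 170 164 157 151 145
 140 137 134 132 127 113  88  60  64  92 122 145]
196 [179 173 165 158 156 164 175 178 178 175 171 167 162 157 150 145 141 138
 136 135 133 131 125 109  79  51  63 104 140 162]
198 [176 171 164 157 152 152 157 163 163 160 156 152 148 143 139 137 136 135
 133 133 130 125 113  89  61  60  97 137 162 169]
200 [170 166 161 155 148 144 142 141 141 140 138 136 135 135 134 133 133 132
 131 126 118 102  78  56  80 132 168 184 184 173]
202 [116 121 124 121 119 114 110 103  96  96 104 113 118 121 123 123 120 116
 107  94  74  53  35  47 100 155 187 197 195 188]
[151 145 140 137 135 133 130 123 103  69  36  26  25  24  24]
[0.52999386 0.17823038 0.0895    ]
[0.52949792 0.17435765 0.0895    ]
[269.22973187 194.05384751]
```

move_arm --increments "0 0 0 35 0 0 0; 0 11 -38 5 0 0 0; 0 14 -46 0 0 0 0; 0 14 -46 0 0 0 0; 0 14 -46 0 0 0 0; 0 14 -46 0 0 0 0; 0 14 -43 0 0 0 0; 0 0 0 0 0 0 0"

```text
t: 20.85
eef_pos: [0.6072, -0.0891, 0.1672]
tool_rot: [0.001, 0.994, 0.106, -0.0]
contact_force: [-0.6, 0.4, -0.9]
gripper_width: 0.283
```

move_arm --increments "0 0 0 0 0 0 0; 0 0 0 0 0 0 0; 0 0 0 -15 0 0 0; 0 0 0 -15 0 0 0; 0 0 0 -8 0 0 0; 0 0 0 0 0 0 0; 0 0 0 0 0 0 0; 0 0 0 0 0 0 0"

```text
t: 21.85
eef_pos: [0.6081, -0.0844, 0.1298]
tool_rot: [0.0, 0.994, 0.11, 0.0]
contact_force: [0.5, 0.2, -0.8]
gripper_width: 0.273
```

Run:
```python
from h import *
o=state(); 
p,d=vision.read_camera("side"); np.savez("side11.npz",p=p,d=d)
crop(p,260,170,360,280,6,"pics/s11.png")
X=o["eef_pos"]; q=proj("side",[X[0]+.001,X[1],X[2]-.0685+.028]); print("ball pred",q,(q-[260,170])*6)
```

```text
t 21.85 p [ 0.6081 -0.0844  0.1298] q [0.    0.994 0.11  0.   ] F [ 0.5  0.2 -0.8] T [-0.01 -0.02  0.03] g 0.273
j [-0.586  0.661  0.899  1.84  -0.63   0.954 -0.758]
ball pred [308.5763031  232.85399616] [291.45781863 377.12397694]
```

View pics/s11.png

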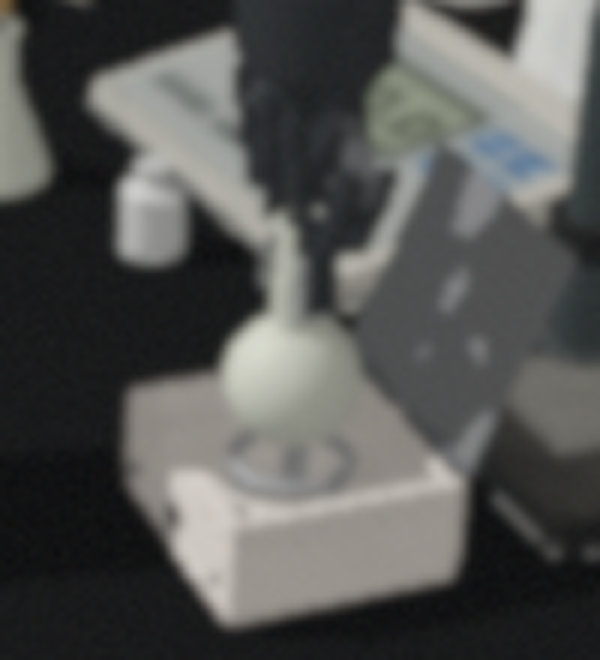

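move_arm --increments "0 1 0 -6 0 0 0; 0 0 0 -5 0 0 0; 0 0 0 -4 0 0 0; 0 0 0 -2 0 0 0; 0 0 0 0 0 0 0; 0 0 0 0 0 0 0; 0 0 0 0 0 0 0; 0 0 0 0 0 0 0"

```text
t: 22.9
eef_pos: [0.6089, -0.0845, 0.1125]
tool_rot: [0.0, 0.994, 0.11, 0.0]
contact_force: [0.0, -1.2, 3.3]
gripper_width: 0.278
```

move_arm --increments "0 0 0 -1 0 0 0; 0 0 0 -1 0 0 0; 0 0 0 -1 0 0 0; 0 0 0 -1 0 0 0; 0 0 0 0 0 0 0; 0 0 0 0 0 0 0; 0 0 0 0 0 0 0; 0 0 0 0 0 0 0"

```text
t: 23.9
eef_pos: [0.6089, -0.0844, 0.1084]
tool_rot: [0.0, 0.994, 0.11, 0.0]
contact_force: [-0.3, -3.5, 4.0]
gripper_width: 0.276
```

Run:
```python
from h import *
o=state(); 
p,d=vision.read_camera("side"); np.savez("side12.npz",p=p,d=d)
crop(p,260,170,360,280,6,"pics/s12.png")
```

```text
t 23.9 p [ 0.6089 -0.0844  0.1084] q [0.    0.994 0.11  0.   ] F [-0.3 -3.5  4. ] T [-0.86  0.05  0.02] g 0.276
j [-0.568  0.687  0.872  1.85  -0.656  0.92  -0.739]
```

View pics/s12.png

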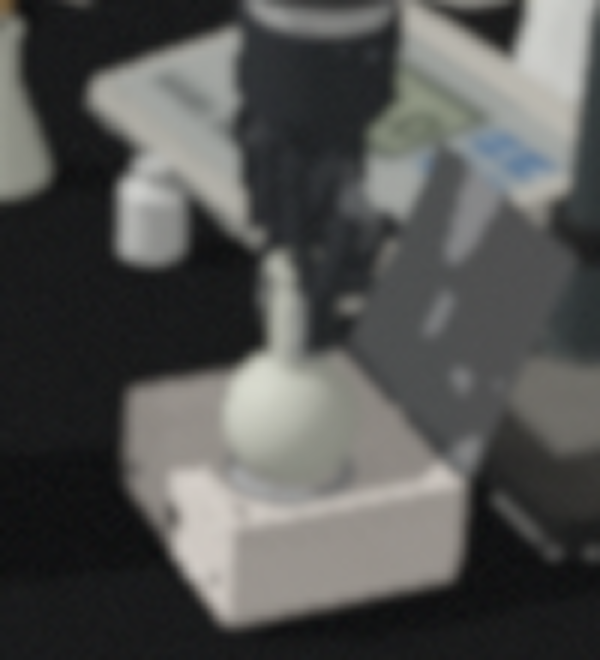

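move_arm --increments "0 0 0 2 0 0 0; 0 0 -1 2 0 0 0; 0 0 -1 0 0 0 0; 0 0 0 -1 0 0 0; 0 0 0 -1 0 0 0; 0 0 0 0 0 0 0; 0 0 0 0 0 0 0; 0 0 0 0 0 0 0"

```text
t: 24.95
eef_pos: [0.6088, -0.0861, 0.1103]
tool_rot: [-0.0, 0.994, 0.11, -0.0]
contact_force: [-0.4, 0.2, 2.3]
gripper_width: 0.277
```

Run:
```python
from h import *
o=state();
```

```text
t 24.95 p [ 0.6088 -0.0861  0.1103] q [-0.     0.994  0.11  -0.   ] F [-0.4  0.2  2.3] T [-0.02 -0.    0.04] g 0.277
j [-0.566  0.685  0.874  1.849 -0.653  0.924 -0.738]
```

move_arm --increments "0 0 0 -1 0 0 0; 0 0 0 -1 0 0 0; 0 0 0 -1 0 0 0; 0 0 0 -1 0 0 0; 0 0 0 -1 0 0 0; 0 0 0 -1 0 0 0; 0 0 0 0 0 0 0; 0 0 0 0 0 0 0"

```text
t: 25.95
eef_pos: [0.609, -0.0864, 0.1046]
tool_rot: [0.0, 0.994, 0.11, 0.0]
contact_force: [0.1, -1.2, 5.6]
gripper_width: 0.274
```

Run:
```python
from h import *
for i in range(3):
    state(); vision.read_camera("side")
```

```text
t 25.95 p [ 0.609  -0.0864  0.1046] q [0.    0.994 0.11  0.   ] F [ 0.1 -1.2  5.6] T [-0.14  0.12  0.01] g 0.274
j [-0.561  0.691  0.867  1.852 -0.66   0.914 -0.733]
t 26.0 p [ 0.609  -0.0864  0.1046] q [0.    0.994 0.11  0.   ] F [-0.1 -0.3  6. ] T [-0.18  0.1   0.02] g 0.279
j [-0.561  0.691  0.867  1.852 -0.66   0.914 -0.733]
t 26.05 p [ 0.609  -0.0864  0.1045] q [0.    0.994 0.11  0.   ] F [-0.3 -1.2  5.2] T [-0.15  0.08 -0.03] g 0.274
j [-0.561  0.691  0.867  1.852 -0.66   0.914 -0.733]
```

move_arm --increments "0 0 0 -1 0 0 0; 0 0 0 -1 0 0 0; 0 0 0 -1 0 0 0; 0 0 0 -1 0 0 0; 0 0 0 -1 0 0 0; 0 0 0 -1 0 0 0; 0 0 0 -0.5 0 0 0; 0 0 0 0 0 0 0"

```text
t: 27.1
eef_pos: [0.6092, -0.0868, 0.0985]
tool_rot: [0.0, 0.994, 0.109, 0.001]
contact_force: [-1.2, -2.0, 9.3]
gripper_width: 0.276
```

move_arm --increments "0 0 0 0 0 0 0; 0 0 0 0 0 0 0; 0 0 0 0 0 0 0; 0 0 0 0 0 0 0; 0 0 0 0 0 0 0; 0 0 0 0 0 0 0; 0 0 0 0 0 0 0; 0 0 0 0 0 0 0"

```text
t: 28.1
eef_pos: [0.6092, -0.0868, 0.0985]
tool_rot: [0.0, 0.994, 0.109, 0.001]
contact_force: [-0.6, -1.2, 8.7]
gripper_width: 0.273
```

Run:
```python
from h import *
for i in range(4):
    state(); p,d=vision.read_camera("side")
np.savez("side13.npz",p=p,d=d)
crop(p,215,150,365,340,3.1,"pics/s13.png"); crop(p,270,195,350,280,7,"pics/s13b.png")
```

```text
t 28.1 p [ 0.6092 -0.0868  0.0985] q [0.    0.994 0.109 0.001] F [-0.6 -1.2  8.7] T [-0.17  0.29  0.05] g 0.273
j [-0.556  0.699  0.86   1.855 -0.668  0.904 -0.727]
t 28.15 p [ 0.6092 -0.0869  0.0986] q [0.    0.994 0.109 0.001] F [-0.7 -1.3  8.2] T [-0.16  0.26 -0.01] g 0.275
j [-0.556  0.699  0.86   1.855 -0.668  0.904 -0.727]
t 28.2 p [ 0.6092 -0.0869  0.0985] q [0.    0.994 0.109 0.001] F [-1.  -1.3  8.9] T [-0.22  0.29  0.05] g 0.275
j [-0.556  0.699  0.86   1.855 -0.668  0.904 -0.727]
t 28.25 p [ 0.6092 -0.0868  0.0985] q [0.    0.994 0.109 0.001] F [-1.1 -1.7  9.1] T [-0.2   0.24  0.01] g 0.275
j [-0.556  0.699  0.86   1.855 -0.668  0.904 -0.727]
```

View pics/s13.png

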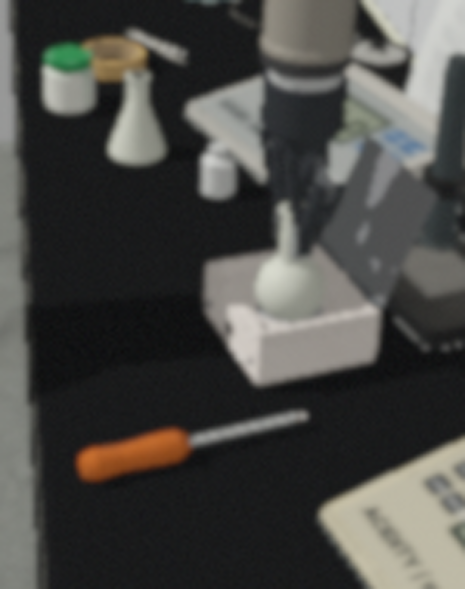

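View pics/s13b.png

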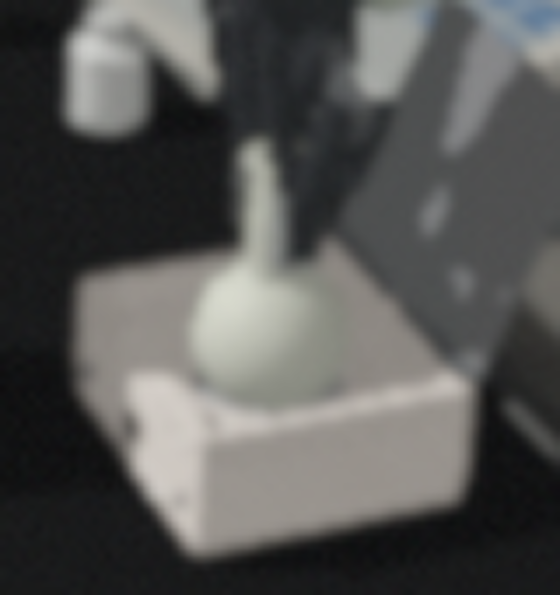

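move_arm --increments "0 -0.3 -0.4 -0.3 0 0 0; 0 0 0 -0.5 0 0 0; 0 0 0 -0.5 0 0 0; 0 0 0 0 0 0 0; 0 0 0 0 0 0 0; 0 0 0 0 0 0 0; 0 0 0 0 0 0 0; 0 0 0 0 0 0 0"

```text
t: 29.3
eef_pos: [0.6092, -0.0873, 0.0974]
tool_rot: [0.0, 0.994, 0.109, 0.001]
contact_force: [-1.3, -1.7, 9.3]
gripper_width: 0.277
```

Run:
```python
from h import *
for i in range(4):
    state(); p,d=vision.read_camera("side")
```

```text
t 29.3 p [ 0.6092 -0.0873  0.0974] q [0.    0.994 0.109 0.001] F [-1.3 -1.7  9.3] T [-0.18  0.15  0.02] g 0.277
j [-0.554  0.7    0.858  1.856 -0.67   0.902 -0.725]
t 29.35 p [ 0.6091 -0.0873  0.0974] q [0.    0.994 0.109 0.001] F [-0.2 -1.7  9.8] T [-0.24  0.18  0.02] g 0.278
j [-0.554  0.7    0.858  1.856 -0.67   0.902 -0.725]
t 29.4 p [ 0.6092 -0.0872  0.0974] q [0.    0.994 0.109 0.001] F [-0.5 -0.8  8.6] T [-0.18  0.17 -0.01] g 0.277
j [-0.554  0.7    0.858  1.856 -0.67   0.902 -0.725]
t 29.45 p [ 0.6092 -0.0873  0.0974] q [0.    0.994 0.109 0.001] F [-0.4 -1.6  8.9] T [-0.2   0.2  -0.06] g 0.276
j [-0.554  0.7    0.858  1.856 -0.67   0.902 -0.725]
```

```bash
python3 -c "
from station import bot
print(bot.hand_in())"
```

```text
the job is handed in; nothing more can be done
None
```

I levered the cover open with the screwdriver and laid the screwdriver back down on the worktop. I then set the round flask in the sprung ring, and handed in at about 29.5 s while pressing it down and holding it.

**Last checks:**
- **Cover:** its corners in the side picture match the predicted positions for 1.95 rad, so it is fully open.
- **Screwdriver:** it lies flat and clear on the worktop, in front of and to the robot's right of the reader.
- **Flask and ring:** the flask stands upright in the ring. From contact at TCP z = 0.1103 m it went down 12.9 mm by the arm's own reading. The upward force of about 9.2 N plus roughly 1 N of flask weight suggests about 12 mm. That is 75–81% of the 16 mm travel, clear of the stop.
- **Conical flask, jar and weight:** I did not touch them, and they look unmoved in the pictures.

**What was off:**
- **Top camera:** a grey surface blocked its whole view both times I used it, so I made every measurement from the side camera alone.
- **Seating:** my first placement of the flask was about 2 mm off. The wrist showed a 3.5 N sideways force, so I lifted slightly and re-centred.
- **Remaining side force:** about 1 to 2 N sideways was still there when I handed in.

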